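Load a centrifuge rotor in balance and cover it

ROBOT

A 6-joint arm with a two-finger parallel gripper is mounted at the origin on a cart in front of the work surface, level with it; the furniture and walls round the work are solid. World frame = base frame: x ahead of the robot, y to its left, z up, the work surface at z = 0. Lengths are in m, angles in degrees, forces in N, time in s.
With the tool pointing down it reaches from about 0.25 to 0.725 m from the base axis. Payload 9.7 kg.
Tool frame: the origin (TCP) lies midway between the tips of the shut fingers; the grasp point (between the pads) lies 19 mm behind it; z points along the fingers, y is the line along which they close (so a half turn about z gives the same grasp; the last joint's range is limited). The gripper opens to 85 mm and grips with 20 to 120 N. Pads are 22 mm wide; open, the fingers measure 114 mm over their backs; the gripper's body (76 mm by 85 mm) begins 54 mm behind the grasp point. The pads swing forward as they close: fully open they stand 13 mm farther back than shut.
Start: joints at [63.713, 4.979, 10.078, 95.1, 0, 90], TCP at [0.244, 0.493, 0.193] pointing down, gripper open.
Joint ranges: [-179.16, 179.16], [-48.56, 103.87], [-65.8, 70.77], [-126.05, 130.52], [-82.76, 87.17], [-180, 180]. Speed limits (degrees/s): [127.2, 127.2, 147.25, 180, 180, 180].

INTERFACE

Orientations are given as [roll, pitch, yaw] about the fixed x, y, z axes, in that order (R = Rz(yaw) Ry(pitch) Rx(roll)).
In Python, from workcell import * gives the robot as it stands.
- The arm moves only by the tool servo_tool, never from a script. Its argument "moves" is a list of rows, each a list of 4 numbers: the shift along the world's x, y, z in cm, then the turn about the world's z in rad. A call has 1 to 20 rows; each row is the pose to reach, as a shift and turn from the pose commanded when the call began; what a row does not reach only later rows make up. A row lasts 1/12 s, in which the tool goes at most 41.7 mm and 7.16 degrees, less where a joint would pass 70% of its speed; a pose out of reach is approached as far as the arm can. A call with a gripper value outside its range is refused whole. "claw" is the closure, from 0 (fully open) to 1 (shut), set as the call begins (left out, the last holds). The fingers move at their own pace and stop on an object; "force" is the grip in N (left out, the last holds). Time passes only in rows, so rows that repeat a pose let the fingers close. It gives the time, the measured TCP pose, the force, the opening and the grip force at its end, in the units of the state.
- get_obs(): the state, without advancing time (a new reading comes with each control period).
- camera(name): name is "side" or "top"; returns the picture (420x560x3 uint8, red, green, blue); there is no depth.
- get_calibration(name): a dict with "fx", "fy", "cx", "cy" (pixels), "rvec" (rotation vector, rad) and "tvec" (3), from world to camera coordinates, as OpenCV has them. Camera axes: x right, y down, z forward; pixel columns grow to the right and rows downward; lengths in m; the calibration is good to about 2 mm. A picture is of the moment at which its call begins. get_calibration takes no time and is no camera call.
- job_done(): hands the job in; it is judged then, once.
The state is a dict: "time": time; "q": joint angles; "qd": joint speeds; "joint_efforts": joint torques, N m; "ee_pos": TCP position; "tcp_rot": TCP orientation; "wrist_force": force on the tool from outside, world axes, zero at the start; "torque": the same for the moment, N m; "opening": finger opening in m; "grasp_force": force on a finger pad.
Only numpy, scipy, OpenCV 4.12 (cv2) and the standard library are available. Lean on these libraries where they do the work, as an engineer would, in place of code of your own. Each camera call takes 0.05 s, during which the arm holds its last target. There are 200 camera calls.

TASK

Load the four-place rotor so that it will spin in balance: an orange-capped tube already stands in one of its holes; of the three tubes standing singly about the bench (not the group at the back right by the tip boxes) put the orange-capped one into the hole straight across the hub, and the two blue-capped ones into the two holes between, so that each colour faces its own match, every tube right down in its hole. Then set the red lid on top of the rotor so that its skirt sits down level on the ledge all round. Leave the small stain bottle that stands among the tubes where it is.

Things in the scene. Friction and masses are not known exactly. Their poses are not given: they have to be found in the camera images.
- rotor: Fixed aluminium rotor, 158 mm across; origin: centre of its underside, z up. Vertical holes 42 mm from the hub axis along its +x (holds the loaded tube), +y, -x, -y: 40 mm wide, mouth countersunk to 48 mm; bottom 18 mm, mouth 80 mm above the origin. Round the deck (80 mm up) a lip tapers from 133 mm across down to 144 mm at the flat lid ledge, 70 mm up. Hub screw 10 mm above the deck. Any yaw.
- tube_loaded: 50 ml screw-cap tube with an orange cap, 112 mm tall, 34 mm across, standing loosely in one hole of the rotor at the start, where it stays; origin at the centre of its flat bottom, z up its axis.
- tube_orange: 50 ml screw-cap tube, 112 mm tall, 34 mm across, orange cap, the match of the loaded tube; stands upright on the worktop at the start; origin at the centre of its flat bottom, z up its axis. Grip it by the cap or just under it, about 92 mm above its bottom.
- tube_blue_1: 50 ml screw-cap tube, 112 mm tall, 34 mm across, blue cap, one of a like pair with tube_blue_2; the two may change places; stands upright on the worktop at the start; origin at the centre of its flat bottom, z up its axis. Grip it by the cap or just under it, about 92 mm above its bottom.
- tube_blue_2: 50 ml screw-cap tube, 112 mm tall, 34 mm across, blue cap, one of a like pair with tube_blue_1; the two may change places; stands upright on the worktop at the start; origin at the centre of its flat bottom, z up its axis. Grip it by the cap or just under it, about 92 mm above its bottom.
- rotor_lid: Red round lid, hollow below, 0.28 kg, right way up on the worktop at the start; skirt 154 mm outside, 148 mm inside; 70 mm tall plus a black knob 30 mm across, 70 to 106 mm above the origin: grip it 93 mm up. Origin: centre of the skirt's lower edge, z up; any yaw. Seated, the origin is on the hub axis 70 mm above the rotor's, 6 mm clear of the tubes' tops.
- stain_bottle: Bystander: small bottle of violet stain with a black cap, 36 mm across, 74 mm tall, standing loose on the worktop; origin at the centre of its bottom, z up. Not to be disturbed. (Not listed but solid: the centrifuge in the middle of the bench, 270 mm tall, at x 0.49 to 0.81, y -0.28 to -0.06 m; carry things round its front.)

How it is judged:
By the outcome, as a careful person would: the job done as asked, in the order asked, and still so for the second after the job is handed in, with the robot touching nothing.
It also fails if it takes over 109 s, if anything falls off the work surface, if the arm or the gripper's body presses on something with over 40 N, if the wrist force passes 120 N, or if a joint passes its speed limit or range.

## Working session

There is one attempt and no reset: what is moved stays moved. The work goes in short steps, Python scripts to look and compute and a tool call to move; the robot and the scene stay as the last step left them, time stands still between calls to the robot, and variables do not carry over. Pictures are saved under pics/ and viewed, at most 14 in all, crops included, and the job is handed in when it is done.

Besides the shell and the picture viewer there is one more tool, called after "Request:" as name(argument=value, ...) on one line, values as JSON. servo_tool: Moves the arm, as the interface text tells. Its arguments: {"type":"object","properties":{"moves":{"type":"array","items":{"type":"array","items":{"type":"number"}}},"claw":{"type":"number"},"force":{"type":"number"}},"required":["moves"]}

```bash
mkdir -p pics
cat > h.py <<'E'
from workcell import *
import numpy as np, cv2
def cal(n):
    c=get_calibration(n); K=np.array([[c['fx'],0,c['cx']],[0,c['fy'],c['cy']],[0,0,1]],float)
    R=cv2.Rodrigues(np.array(c['rvec'],float))[0]; return K,R,np.array(c['tvec'],float).ravel()
def ray(n,u,v,z):
    K,R,t=cal(n); d=R.T@np.linalg.solve(K,[u,v,1]); o=-R.T@t
    return o+d*(z-o[2])/d[2]
def proj(n,p):
    K,R,t=cal(n); q=K@(R@np.array(p,float)+t); return q[:2]/q[2]
def snap(n,f):
    im=np.array(camera(n)); cv2.imwrite('pics/'+f,im[:,:,::-1]); return im
E
python3 - <<'E'
from h import *
for n in('top','side'):
    snap(n,n+'0.png'); K,R,t=cal(n); print(n,-R.T@t,R[2],K[0,0])
print(get_obs())
E
```

```text
top [ 0.31850641 -0.02814341  1.41352471] [ 0.1638164   0.01084538 -0.98643123] 546.5629564541117
side [0.04581856 0.89722838 0.42125222] [ 0.45018816 -0.82643568 -0.33813413] 451.2561630568629
{'time': 0.1, 'q': array([6.37106031e+01, 5.00978272e+00, 1.00384191e+01, 9.50990331e+01,
       1.12935181e-03, 9.00007472e+01]), 'qd': array([ 0.04722269,  0.01606225,  0.15747723,  0.07733312, -0.06230928,
        0.02126825]), 'joint_efforts': array([-1.57426111e-04, -5.21560800e+01,  4.65653586e+01,  1.58680254e-02,
       -8.37774223e-06,  9.58219232e-06]), 'ee_pos': array([0.24348137, 0.49289112, 0.19223124]), 'tcp_rot': array([-1.79929603e+02, -1.12843289e-03,  1.53709854e+02]), 'wrist_force': array([ 0.88346819, -0.27272   ,  0.49975306]), 'torque': array([-0.01984631,  0.01316957,  0.02120347]), 'grasp_force': 0.0, 'opening': 0.08544254274688268}
```

View pics/top0.png

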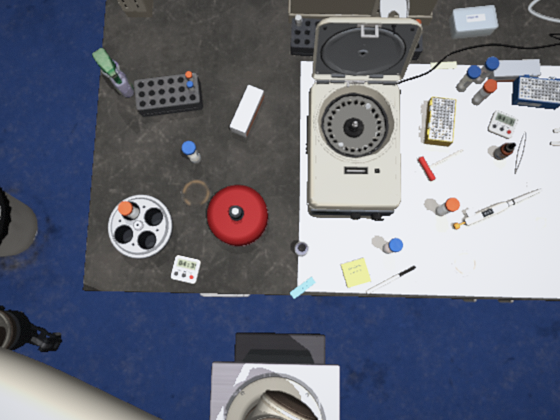

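View pics/side0.png

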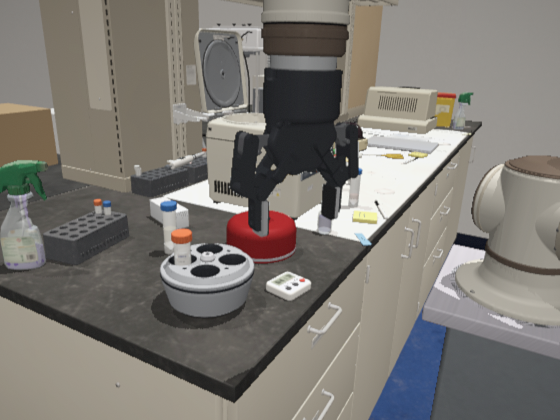

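The top view shows the rotor at (140,226) with its loaded orange tube at (126,208). The red lid is at (237,213), the blue caps at (188,148) and (395,245), the orange tube at (452,206), and the small dark-capped bottle at (302,248). In the side view the gripper hovers in front of the lid.

```bash
cat > m.py <<'E'
from h import *
im=cv2.imread('pics/top0.png'); hsv=cv2.cvtColor(im,cv2.COLOR_BGR2HSV)
def blob(n,lo,hi,box,z,pr=True):
    m=cv2.inRange(hsv,lo,hi); k=np.zeros_like(m); x0,y0,x1,y1=box; k[y0:y1,x0:x1]=m[y0:y1,x0:x1]
    c=max(cv2.findContours(k,0,2)[0],key=cv2.contourArea); e=cv2.minAreaRect(c)
    M=cv2.moments(c); p=(M['m10']/M['m00'],M['m01']/M['m00'])
    print(n,cv2.contourArea(c),cv2.boundingRect(c),np.round(p,1),np.round(ray('top',*p,z)*1000,1)); return c
B=((95,110,50),(125,255,255)); O=((2,130,90),(18,255,255)); 
blob('blueL',*B,(170,130,210,170),.105); blob('blueR',*B,(380,230,410,260),.105)
blob('orR',*O,(438,190,470,222),.105); blob('loaded',*O,(110,195,142,222),.123)
c=blob('lid',(0,120,40),(6,255,255),(195,170,280,260),.065)
(x,y),r=cv2.minEnclosingCircle(c); print(x,y,r,ray('top',x,y,.06))
K=((0,0,0),(179,255,75))
blob('knob',(0,0,0),(179,110,70),(225,200,248,222),.106)
blob('bottle',(0,0,0),(179,255,70),(290,236,315,262),.07)
# rotor rim
m=((hsv[:,:,2]>110)&(hsv[:,:,1]<60)).astype('u1')*255; k=np.zeros_like(m);k[188:262,100:180]=m[188:262,100:180]
c=max(cv2.findContours(k,0,2)[0],key=cv2.contourArea); h=cv2.convexHull(c); e=cv2.fitEllipse(h); print('rim',e,ray('top',*e[0],.07)*1000)
for b in ((140,200,170,226),(138,226,170,255),(108,222,139,255)):
    blob('hole',(0,0,0),(179,255,90),b,.078)
crops=[(100,180,180,270),(170,130,210,170),(380,230,410,260),(438,190,470,222),(195,170,290,260)]
big=[cv2.resize(im[y0:y1,x0:x1],(260,290),interpolation=2) for x0,y0,x1,y1 in crops]+[np.zeros((290,260,3),'u1')]
cv2.imwrite('pics/crop0.png',np.vstack([np.hstack(big[:3]),np.hstack(big[3:])]))
E
python3 m.py
```

```text
blueL 142.5 (181, 141, 15, 14) [188.2 147.5] [675.2 223.4 105. ]
blueR 127.5 (389, 238, 14, 14) [395.4 244.8] [ 444.2 -285.   105. ]
orR 120.0 (445, 198, 14, 13) [451.8 204.2] [ 545.3 -422.7  105. ]
loaded 135.0 (118, 202, 15, 14) [125.1 208. ] [517.8 364.1 123. ]
lid 1930.5 (207, 185, 61, 60) [236.9 213.3] [518.8 101.2  65. ]
237.0921630859375 214.8503875732422 30.564739227294922 [0.51572897 0.10094525 0.06      ]
knob 45.5 (229, 207, 15, 14) [237.8 215.8] [506.7  94.7 106. ]
bottle 35.5 (290, 240, 8, 21) [292.9 245.2] [441.6 -40.   70. ]
rim ((139.41319274902344, 225.96270751953125), (62.57083511352539, 65.4390640258789), 48.619239807128906) [481.70416207 341.49628295  70.        ]
hole 229.5 (145, 208, 18, 18) [153.3 216.4] [505.1 306.4  78. ]
hole 239.5 (138, 231, 18, 18) [146.5 239.7] [447.2 319.6  78. ]
hole 236.0 (115, 225, 18, 19) [123.3 233.9] [460.3 377.7  78. ]
```

View pics/crop0.png

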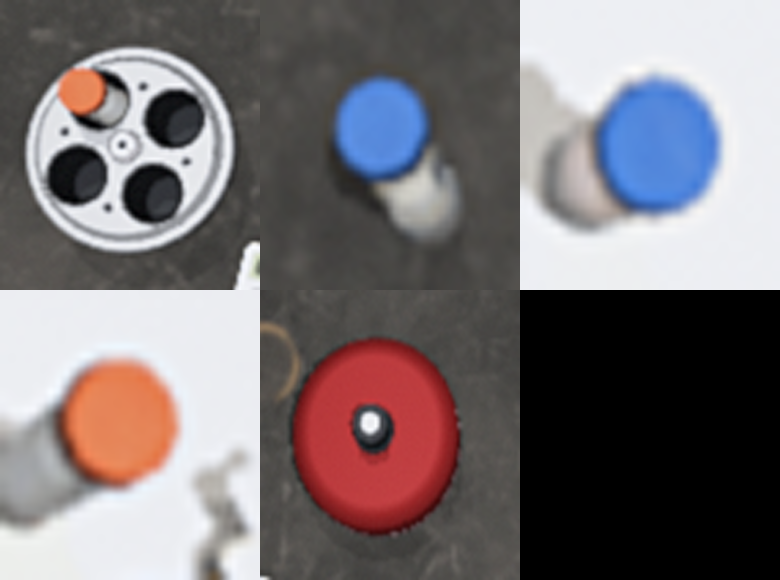

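The crops confirm clean masks on the caps, rotor and lid. The three free holes agree with each other: hub at about (482.5, 342) mm and the orange target hole at (447, 320) mm. Next I go for the orange tube round the front.

Request:
servo_tool(moves=[[11.6,-44.3,4.7,-0.55],[11.6,-44.3,4.7,-0.55],[11.6,-44.3,4.7,-0.55],[11.6,-44.3,4.7,-0.55],[11.6,-44.3,4.7,-0.55],[11.6,-44.3,4.7,-0.55],[11.6,-44.3,4.7,-0.55],[11.6,-44.3,4.7,-0.55],[11.6,-44.3,4.7,-0.55],[11.6,-44.3,4.7,-0.55],[11.6,-44.3,4.7,-0.55],[17.6,-81.3,4.7,-0.55],[17.6,-81.3,4.7,-0.55],[17.6,-81.3,4.7,-0.55],[17.6,-81.3,4.7,-0.55],[17.6,-81.3,4.7,-0.55],[17.6,-81.3,4.7,-0.55],[17.6,-81.3,4.7,-0.55],[17.6,-81.3,4.7,-0.55],[17.6,-81.3,4.7,-0.55]], claw=0, force=40)

```text
time: 1.77
ee_pos: [0.4189, -0.3203, 0.2395]
tcp_rot: [-180.0, -0.0, 122.2]
wrist_force: [2.1, 0.8, 0.7]
opening: 0.0856
grasp_force: 0.0
```

Run:
```python
from h import *
im=snap('side','side1.png'); hsv=cv2.cvtColor(im,cv2.COLOR_RGB2HSV)
def b(n,lo,hi,box):
    m=cv2.inRange(hsv,lo,hi); x0,y0,x1,y1=box; k=np.zeros_like(m);k[y0:y1,x0:x1]=m[y0:y1,x0:x1]
    c=max(cv2.findContours(k,0,2)[0],key=cv2.contourArea); print(n,cv2.boundingRect(c),cv2.contourArea(c))
b('blueL',(95,110,50),(125,255,255),(150,190,190,225)); print(proj('side',[.675,.223,.112]))
b('orL',(2,130,90),(18,255,255),(165,220,200,250)); print(proj('side',[.518,.364,.13]))
b('lid',(0,120,40),(6,255,255),(215,200,310,265)); print(proj('side',[.515,.1,.0]))
b('lidknob',(0,0,0),(179,255,60),(240,190,285,225)); 
for p in ([.515,.1,.106],[.507,.095,.106]): print(proj('side',p))
s=cv2.resize(im[180:300,150:320],(765,540),interpolation=2); cv2.imwrite('pics/crop1.png',s[:,:,::-1])
```

```text
blueL (161, 200, 15, 11) 112.5
[167.91076127 201.45645697]
orL (171, 229, 21, 15) 233.5
[181.08964717 230.72242925]
lid (227, 211, 69, 48) 2204.0
[262.78049368 246.8477345 ]
lidknob (253, 204, 17, 17) 184.5
[263.59506708 202.13258383]
[267.95199799 202.17673528]
```

View pics/crop1.png

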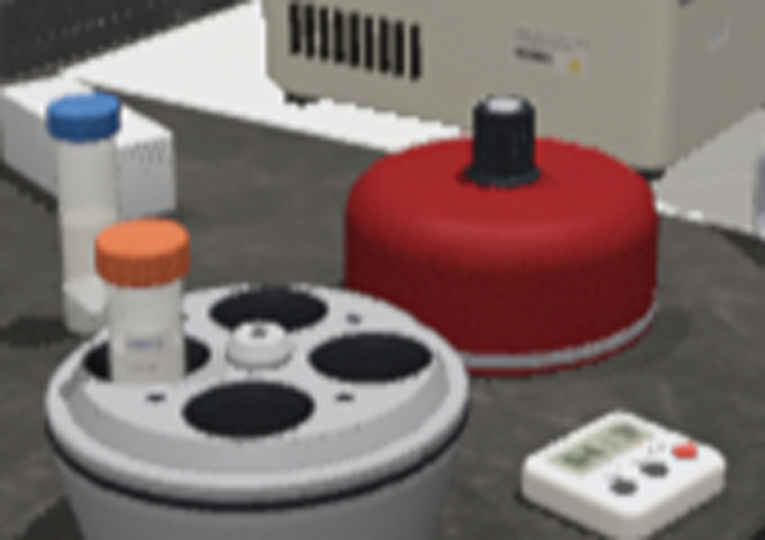

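The side view agrees with the top measurements to within about 2 px. The lid knob is at (261,204) and the lid centre is near (0.518, 0.102).

Request:
servo_tool(moves=[[12.5,-10.2,0,0],[12.5,-10.2,0,0],[12.5,-10.2,0,0],[12.5,-10.2,0,0],[12.5,-10.2,0,0],[12.5,-10.2,-8,0],[12.5,-10.2,-8,0],[12.5,-10.2,-12,0],[12.5,-10.2,-15,0],[12.5,-10.2,-16.9,0],[12.5,-10.2,-16.9,0],[12.5,-10.2,-16.9,0]])

```text
time: 2.82
ee_pos: [0.5437, -0.4195, 0.0701]
tcp_rot: [-180.0, -0.1, 122.2]
wrist_force: [0.4, -1.3, 0.8]
opening: 0.0854
grasp_force: 0.0
```

Request:
servo_tool(moves=[[0,0,0,0],[0,0,0,0],[0,0,0,0],[0,0,0,0],[0,0,0,0],[0,0,0,0],[0,0,0,0],[0,0,0,0]], claw=1)

```text
time: 3.48
ee_pos: [0.5455, -0.4217, 0.0753]
tcp_rot: [179.9, 0.4, 122.2]
wrist_force: [-2.7, -1.1, 18.3]
opening: -0.0
grasp_force: 9.1
```

Opening reads 0, so the grasp missed. I take a look.

Run:
```python
from h import *
im=snap('top','top1.png'); s2=snap('side','side2.png'); print(get_obs())
a=cv2.resize(im[150:300,360:560],(400,300),interpolation=2); b=cv2.resize(s2[130:280,300:500],(400,300),interpolation=2)
cv2.imwrite('pics/crop2.png',np.hstack([a,b])[:,:,::-1])
```

```text
{'time': 3.5833, 'q': array([-3.76858023e+01,  2.33140421e+01,  1.90232241e+01,  8.53180904e+01,
       -4.62281274e-02,  2.01414896e+01]), 'qd': array([-0.02866547, -0.02890281, -0.05340305, -0.04733323, -0.02748584,
       -0.13239067]), 'joint_efforts': array([ 1.47803552e+00, -6.02320361e+01,  3.84150875e+01, -4.78837453e-01,
        6.09666556e-01, -9.48282424e-03]), 'ee_pos': array([ 0.54549554, -0.4217207 ,  0.07529235]), 'tcp_rot': array([179.9087307 ,   0.38309218, 122.17224521]), 'wrist_force': array([-2.85821972, -1.05669392, 16.37331505]), 'torque': array([-0.19535173,  0.41178173, -0.02067937]), 'grasp_force': 9.054755981778726, 'opening': 0.00013854260948387216}
```

View pics/crop2.png

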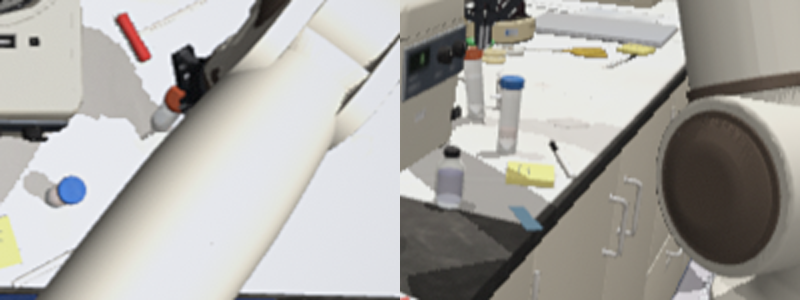

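Run:
```python
from h import *
for n in('top','side'):
  print(n,[np.round(proj(n,p)) for p in ([.545,-.422,0],[.545,-.422,.112],[.545,-.422,.075],[.545,-.422,.2],[.444,-.285,.112])])
s=cv2.imread('pics/side2.png'); t=cv2.imread('pics/top1.png')
a=cv2.resize(t[160:230,420:490],(400,400),interpolation=2); b=cv2.resize(s[110:200,310:400],(400,400),interpolation=2)
cv2.imwrite('pics/crop3.png',np.hstack([a,b]))
hsv=cv2.cvtColor(s,cv2.COLOR_BGR2HSV); m=cv2.inRange(hsv,(2,130,70),(18,255,255))
print([cv2.boundingRect(c) for c in cv2.findContours(m[:, 320:360].copy(),0,2)[0]])
```

```text
top [array([440., 211.]), array([452., 204.]), array([448., 206.]), array([464., 197.]), array([396., 245.])]
side [array([338., 188.]), array([340., 154.]), array([340., 166.]), array([343., 126.]), array([356., 168.])]
[(12, 154, 9, 6)]
```

View pics/crop3.png

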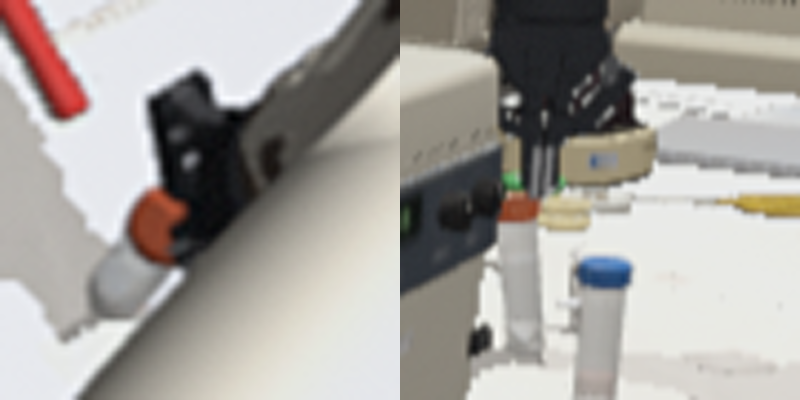

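The fingers shut on top of the cap and the tube is still upright. I check the TCP height against the start picture.

Run:
```python
from h import *
c=np.array([.2435,.4929]); d=np.array([.443,.896])
for w,z in((.0,.1922),(.0425,.205),(-.0425,.205),(.0425,.24),(-.0425,.24)):
  print(w,z,np.round(proj('side',[*(c+w*d),z]),1))
print(get_obs()['time'])
s=cv2.imread('pics/side0.png'); cv2.imwrite('pics/crop4.png',cv2.resize(s[120:260,210:380],(680,560),interpolation=2))
```

```text
0.0 0.1922 [293.7 267.7]
0.0425 0.205 [261.6 266.4]
-0.0425 0.205 [323.8 248.8]
0.0425 0.24 [262.2 235.7]
-0.0425 0.24 [325.8 220.5]
3.5833
```

View pics/crop4.png

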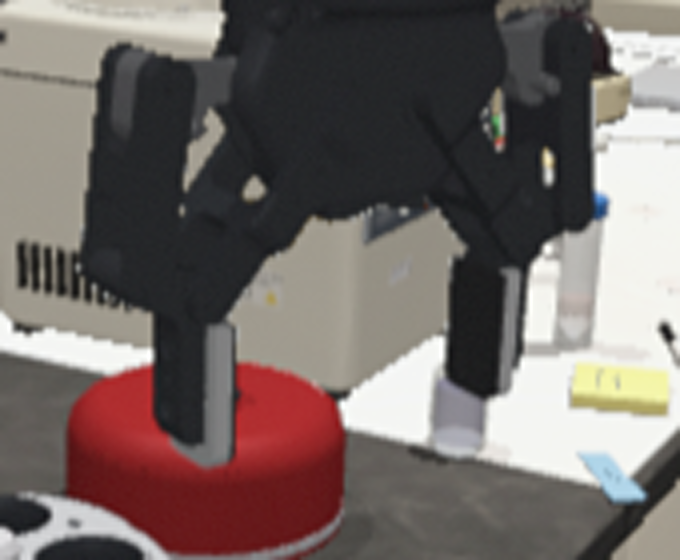

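The fingertips in the start picture sit about 35 mm higher than the reported TCP, and the contact on the cap top implies the same. So true z is roughly reported + 0.036. I lift, open and check the tube.

Request:
servo_tool(moves=[[0,0,1,0],[0,0,3,0],[0,0,7,0],[0,0,10,0],[0,0,10,0]])

```text
time: 4.0
ee_pos: [0.5457, -0.4211, 0.1789]
tcp_rot: [179.8, 0.5, 122.2]
wrist_force: [-0.1, -0.6, 1.0]
opening: -0.0004
grasp_force: 0.0
```

Request:
servo_tool(moves=[[-3,3,0,0],[-6,6,0,0],[-9,9,0,0],[-12,10,0,0],[-15,10,0,0],[-17,10,0,0],[-17,10,0,0]], claw=0)

```text
time: 4.58
ee_pos: [0.3716, -0.3197, 0.1724]
tcp_rot: [-180.0, 0.1, 122.1]
wrist_force: [0.5, 0.9, -0.2]
opening: 0.0832
grasp_force: 0.0
```

```bash
cat > m2.py <<'E'
from h import *
import sys
t=sys.argv[1]; im=snap('top',f'top{t}.png'); s=snap('side',f'side{t}.png')
def allb(im,lo,hi,a=40):
    h=cv2.cvtColor(im,cv2.COLOR_RGB2HSV); m=cv2.inRange(h,lo,hi); o=[]
    for c in cv2.findContours(m,0,2)[0]:
        if cv2.contourArea(c)>a:
            M=cv2.moments(c); o.append((M['m10']/M['m00'],M['m01']/M['m00'],cv2.contourArea(c)))
    return o
for n,lo,hi in(('blue',(95,110,50),(118,255,255)),('or',(2,130,90),(18,255,255))):
    for p in allb(im,lo,hi):
        if p[1]>135 and p[1]<260 and p[2]<400: print(n,'top',np.round(p,1),np.round(ray('top',*p[:2],.108)*1000,1))
    print(n,'side',[np.round(p) for p in allb(s,lo,hi) if p[2]<400])
o=get_obs(); print(o['time'],o['ee_pos'],o['q'].round(1))
E
python3 m2.py 3
```

```text
blue top [395.5 244.7 119.5] [ 444.  -284.7  108. ]
blue top [188.2 147.5 142.5] [674.3 222.9 108. ]
blue side [array([168., 206., 112.]), array([356., 171.,  45.])]
or top [125.1 208.  135. ] [520.1 368.6 108. ]
or top [452.3 204.2 120.5] [ 544.7 -422.9  108. ]
or side [array([181., 236., 234.]), array([446.,  95.,  62.])]
4.6833 [ 0.37417613 -0.32027675  0.17175474] [-40.6  -3.4  -0.7  92.6   0.   17.3]
```

The tube stands unmoved at (545,-423). I descend properly this time.

Request:
servo_tool(moves=[[9,-5.5,0,0],[17,-10.1,0,0],[17,-10.1,0,0],[17,-10.1,0,0],[17,-10.1,0,0],[17,-10.1,0,0],[17,-10.1,0,0],[17,-10.1,-4,0],[17,-10.1,-8,0],[17,-10.1,-11,0],[17,-10.1,-13.4,0],[17,-10.1,-13.4,0],[17,-10.1,-13.4,0]], claw=0)

```text
time: 5.77
ee_pos: [0.5436, -0.4203, 0.037]
tcp_rot: [-180.0, -0.1, 122.2]
wrist_force: [0.7, 0.2, 1.4]
opening: 0.0858
grasp_force: 0.0
```

Request:
servo_tool(moves=[[0,0,0,0],[0,0,0,0],[0,0,0,0],[0,0,0,0],[0,0,0,0],[0,0,0,0],[0,0,0,0],[0,0,0,0]], claw=1, force=40)

```text
time: 6.43
ee_pos: [0.5449, -0.4216, 0.0384]
tcp_rot: [180.0, 0.1, 122.2]
wrist_force: [0.9, -0.2, 7.0]
opening: 0.0334
grasp_force: 39.4
```

Gripped at 33.4 mm with 39 N. Now I carry it round the front to the rotor.

Request:
servo_tool(moves=[[0,0,3,0],[0,0,7,0],[0,0,11,0],[0,0,15,0],[-2,1.5,16,0],[-14.5,10.3,16,0],[-14.5,10.3,16,0],[-14.5,10.3,16,0],[-14.5,10.3,16,0],[-18.5,47.3,16,0],[-18.5,47.3,16,0],[-18.5,47.3,16,0],[-18.5,47.3,16,0],[-18.5,47.3,16,0],[-18.5,47.3,16,0],[-18.5,47.3,16,0],[-18.5,47.3,16,0],[-18.5,47.3,16,0],[-18.5,47.3,16,0]])

```text
time: 8.02
ee_pos: [0.3581, 0.0576, 0.1972]
tcp_rot: [179.9, -0.1, 122.6]
wrist_force: [0.6, -0.7, -0.7]
opening: 0.033
grasp_force: 40.1
```

Request:
servo_tool(moves=[[8.7,27,0,0],[8.7,27,0,0],[8.7,27,0,0],[8.7,27,0,0],[8.7,27,0,0],[8.7,27,0,0],[8.7,27,0,0],[8.7,27,0,0],[8.7,27,0,0],[8.7,27,0,0]])

```text
time: 8.85
ee_pos: [0.446, 0.3216, 0.1967]
tcp_rot: [-179.9, 0.0, 122.2]
wrist_force: [0.7, -0.6, -0.3]
opening: 0.0329
grasp_force: 40.2
```

Run:
```python
from h import *
print(get_obs()['ee_pos'],get_obs()['tcp_rot'],get_obs()['opening'])
im=snap('top','top4.png'); s=snap('side','side4.png')
a=cv2.resize(im[180:280,90:200],(396,360),interpolation=2); b=cv2.resize(s[150:330,120:318],(396,360),interpolation=2)
cv2.imwrite('pics/crop5.png',np.hstack([a,b])[:,:,::-1])
for p in([.447,.32,.16],[.447,.32,.08],[.447,.32,.272]):print(proj('side',p),proj('top',p))
```

```text
[0.44604335 0.3215975  0.19670111] [-1.79946535e+02  1.20271330e-02  1.22223669e+02] 0.03292187439058614
[231.30383281 214.3400223 ] [137.34781847 236.15973377]
[231.62856911 258.11469826] [146.16561232 239.66762059]
[230.8075204  147.43676766] [122.97133027 230.44049217]
```

View pics/crop5.png

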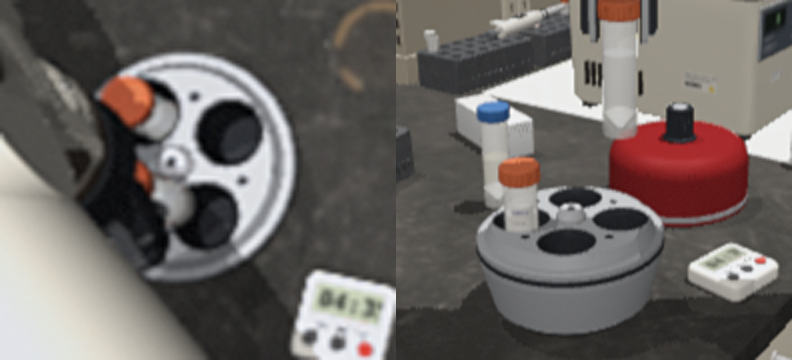

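The orange tube hangs vertical over its hole (side column 232, predicted 231.5) with its bottom at about 0.158 m. I lower it.

Request:
servo_tool(moves=[[0,0,-3,0],[0,0,-5,0],[0,0,-7,0],[0,0,-8.5,0],[0,0,-10,0],[0,0,-11.5,0],[0,0,-12.5,0],[0,0,-13.2,0],[0,0,-13.7,0],[0,0,-13.7,0],[0,0,-13.7,0]])

```text
time: 9.87
ee_pos: [0.4465, 0.3219, 0.0604]
tcp_rot: [180.0, -0.0, 122.2]
wrist_force: [0.6, 0.6, 0.0]
opening: 0.0332
grasp_force: 40.2
```

Request:
servo_tool(moves=[[0,0,-0.2,0],[0,0,-0.4,0],[0,0,-0.5,0],[0,0,-0.5,0]])

```text
time: 10.2
ee_pos: [0.4468, 0.3222, 0.0564]
tcp_rot: [179.9, 0.0, 122.2]
wrist_force: [-1.3, -1.2, 7.9]
opening: 0.0328
grasp_force: 41.0
```

Request:
servo_tool(moves=[[0,0,0,0],[0,0,0,0],[0,0,0,0],[0,0,0,0],[0,0,0,0]], claw=0.3)

```text
time: 10.62
ee_pos: [0.4462, 0.3219, 0.0547]
tcp_rot: [-180.0, -0.0, 122.2]
wrist_force: [-0.2, -1.2, 0.2]
opening: 0.06
grasp_force: 0.0
```

Request:
servo_tool(moves=[[0,0,2,0],[0,0,5,0],[0,0,9,0],[0,0,14,0],[0,0,14,0],[0,0,14,0]])

```text
time: 11.12
ee_pos: [0.4475, 0.3228, 0.1988]
tcp_rot: [179.7, -0.0, 122.2]
wrist_force: [-0.0, -0.2, -0.7]
opening: 0.0594
grasp_force: 0.0
```

Orange is seated (contact at the expected depth). Next is the front-right blue tube, approached with the gripper turned so that its body clears the centrifuge.

Request:
servo_tool(moves=[[-8.7,-27,0,1.12],[-8.7,-27,0,1.12],[-8.7,-27,0,1.12],[-8.7,-27,0,1.12],[-8.7,-27,0,1.12],[-8.7,-27,0,1.12],[-8.7,-27,0,1.12],[-8.7,-27,0,1.12],[-7.7,-56,0,1.12],[-7.7,-56,0,1.12],[-7.7,-56,0,1.12],[-7.7,-56,0,1.12],[-7.7,-56,0,1.12],[-7.7,-56,0,1.12],[-7.7,-56,0,1.12],[-7.7,-56,0,1.12],[-0.8,-60.6,0,1.12],[-0.8,-60.6,0,1.12],[-0.8,-60.6,0,1.12],[-0.8,-60.6,0,1.12]], claw=0)

```text
time: 12.78
ee_pos: [0.4387, -0.2843, 0.1913]
tcp_rot: [179.8, -0.3, -173.6]
wrist_force: [-0.8, 0.0, -0.2]
opening: 0.0856
grasp_force: 0.0
```

Request:
servo_tool(moves=[[0,0,0,0],[0,0,-4,0],[0,0,-8,0],[0,0,-11,0],[0,0,-13.5,0],[0,0,-15.8,0],[0,0,-15.8,0],[0,0,-15.8,0]])

```text
time: 13.45
ee_pos: [0.4373, -0.2832, 0.0374]
tcp_rot: [180.0, -0.0, -173.6]
wrist_force: [-0.0, -0.1, 1.2]
opening: 0.0854
grasp_force: 0.0
```

Request:
servo_tool(moves=[[0,0,0,0],[0,0,0,0],[0,0,0,0],[0,0,0,0],[0,0,0,0],[0,0,0,0],[0,0,0,0],[0,0,0,0]], claw=1)

```text
time: 14.12
ee_pos: [0.4389, -0.2843, 0.038]
tcp_rot: [-180.0, 0.1, -173.6]
wrist_force: [-0.7, 0.4, 7.4]
opening: 0.0331
grasp_force: 39.3
```

Request:
servo_tool(moves=[[0,0,3,0],[0,0,7,0],[0,0,11,0],[0,0,15,0],[-1,0.5,16,0],[-6.9,4.6,16,0],[-6.9,4.6,16,0],[-7.9,33.6,16,0.45],[-7.9,33.6,16,0.45],[-7.9,33.6,16,0.45],[-7.9,33.6,16,0.45],[-7.9,33.6,16,0.45],[-7.9,33.6,16,0.45],[-7.9,33.6,16,0.45],[-7.9,33.6,16,0.45]])

```text
time: 15.37
ee_pos: [0.3584, 0.0579, 0.1968]
tcp_rot: [179.9, 0.1, -147.4]
wrist_force: [0.3, -0.6, -0.9]
opening: 0.0329
grasp_force: 40.0
```

Request:
servo_tool(moves=[[14.1,25.4,0,0],[14.1,25.4,0,0],[14.1,25.4,0,0],[14.1,25.4,0,0],[14.1,25.4,0,0],[14.1,25.4,0,0],[14.1,25.4,0,0],[14.1,25.4,0,0],[14.1,25.4,0,0],[14.1,25.4,0,0],[14.1,25.4,0,0],[14.1,25.4,0,0]])

```text
time: 16.37
ee_pos: [0.5001, 0.305, 0.198]
tcp_rot: [-180.0, 0.1, -147.9]
wrist_force: [-0.2, 0.1, -0.2]
opening: 0.033
grasp_force: 40.1
```

Run:
```python
from h import *
print(get_obs()['ee_pos'],get_obs()['tcp_rot'],get_obs()['opening'])
im=snap('top','top5.png'); s=snap('side','side5.png')
a=cv2.resize(im[180:280,90:200],(396,360),interpolation=2); b=cv2.resize(s[150:330,120:318],(396,360),interpolation=2)
cv2.imwrite('pics/crop6.png',np.hstack([a,b])[:,:,::-1])
for p in([.505,.3065,.16],[.505,.3065,.08],[.505,.3065,.272]):print(proj('side',p),proj('top',p))
```

```text
[0.50010732 0.30496623 0.19803425] [-1.79996018e+02  9.28187420e-02 -1.47902755e+02] 0.033030250217867756
[208.11796822 205.66412634] [144.73793228 211.43486478]
[209.20179097 247.71513719] [153.0624897  216.36415029]
[206.4684575  141.66510732] [131.18107888 203.40733878]
```

View pics/crop6.png

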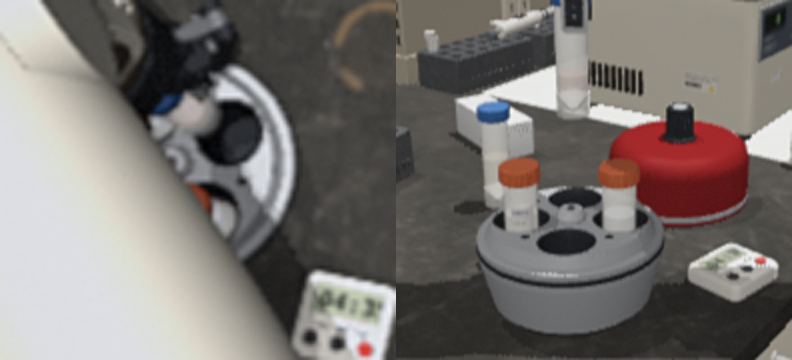

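Both oranges sit in opposite holes with their caps level. The blue tube's bottom (side column 208.5) lines up with the far hole's 208. I lower it.

Request:
servo_tool(moves=[[0,0,-3,0],[0,0,-5,0],[0,0,-7,0],[0,0,-8.5,0],[0,0,-10,0],[0,0,-11.5,0],[0,0,-12.5,0],[0,0,-13.2,0],[0,0,-13.8,0],[0,0,-14.2,0],[0,0,-14.2,0]])

```text
time: 17.38
ee_pos: [0.5009, 0.3062, 0.0561]
tcp_rot: [-180.0, 0.1, -147.9]
wrist_force: [0.3, -0.2, 0.5]
opening: 0.0327
grasp_force: 40.0
```

Request:
servo_tool(moves=[[0,0,0,0],[0,0,0,0],[0,0,0,0],[0,0,0,0],[0,0,0,0]], claw=0.3)

```text
time: 17.8
ee_pos: [0.5003, 0.3059, 0.0549]
tcp_rot: [-180.0, -0.0, -147.8]
wrist_force: [0.2, -0.7, -0.8]
opening: 0.0596
grasp_force: 0.0
```

Request:
servo_tool(moves=[[0,0,2,0],[0,0,5,0],[0,0,9,0],[0,0,13,0],[0,0,14,0],[17.3,-8.1,14,0],[17.3,-8.1,14,0],[17.3,-8.1,14,0],[17.3,-8.1,14,0],[17.3,-8.1,14,0],[17.3,-8.1,14,0],[17.3,-8.1,14,0]])

```text
time: 18.8
ee_pos: [0.6742, 0.2239, 0.1931]
tcp_rot: [180.0, -0.1, -148.0]
wrist_force: [0.2, 0.5, 1.3]
opening: 0.0599
grasp_force: 0.0
```

Request:
servo_tool(moves=[[0,0,0,0],[0,0,0,0],[0,0,0,0],[0,0,0,0],[0,0,-4,0],[0,0,-8,0],[0,0,-11,0],[0,0,-13.5,0],[0,0,-15.8,0],[0,0,-15.8,0],[0,0,-15.8,0]], claw=0)

```text
time: 19.72
ee_pos: [0.6722, 0.225, 0.0366]
tcp_rot: [180.0, -0.1, -147.8]
wrist_force: [-0.3, -0.2, 0.3]
opening: 0.0855
grasp_force: 0.0
```

Request:
servo_tool(moves=[[0,0,0,0],[0,0,0,0],[0,0,0,0],[0,0,0,0],[0,0,0,0],[0,0,0,0],[0,0,0,0],[0,0,0,0]], claw=1)

```text
time: 20.38
ee_pos: [0.674, 0.2251, 0.0383]
tcp_rot: [-180.0, 0.1, -147.9]
wrist_force: [-0.5, -0.4, 5.9]
opening: 0.0331
grasp_force: 39.5
```

Request:
servo_tool(moves=[[0,0,3,0],[0,0,7,0],[0,0,11,0],[0,0,15,0],[0,0,17,0],[-21.4,15.5,17,0],[-21.4,15.5,17,0],[-21.4,15.5,17,0],[-21.4,15.5,17,0],[-21.4,15.5,17,0],[-21.4,15.5,17,0],[-21.4,15.5,17,0],[-21.4,15.5,17,0],[-21.4,15.5,17,0],[-21.4,15.5,17,0],[-21.4,15.5,17,0]])

```text
time: 21.72
ee_pos: [0.4604, 0.3791, 0.2066]
tcp_rot: [-180.0, -0.0, -147.9]
wrist_force: [0.2, -0.1, 0.5]
opening: 0.0332
grasp_force: 40.1
```

Run:
```python
from h import *
print(get_obs()['ee_pos'],get_obs()['tcp_rot'],get_obs()['opening'])
s=snap('side','side6.png')
cv2.imwrite('pics/crop7.png',cv2.resize(s[130:310,120:318],(792,600),interpolation=2)[:,:,::-1])
for p in([.4603,.3777,.17],[.4603,.3777,.08],[.4603,.3777,.28]):print(proj('side',p))
```

```text
[0.46035682 0.37911755 0.20657837] [-1.79984899e+02 -1.93490756e-02 -1.47931420e+02] 0.03318192948832941
[202.94607472 217.46615561]
[204.51223741 269.39040422]
[200.83683513 147.53684302]
```

View pics/crop7.png

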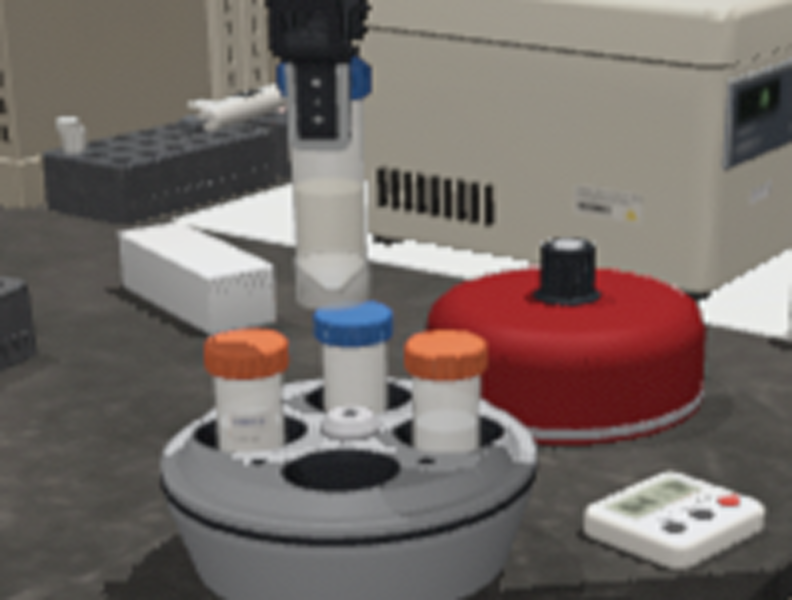

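Three caps are level in the rotor, and the second blue tube's bottom is at column 203.2 against 202.9 expected. I lower it.

Request:
servo_tool(moves=[[0,0,-3,0],[0,0,-6,0],[0,0,-8,0],[0,0,-9.5,0],[0,0,-11,0],[0,0,-12.5,0],[0,0,-13.5,0],[0,0,-14.2,0],[0,0,-14.8,0],[0,0,-15.2,0],[0,0,-15.2,0]])

```text
time: 22.68
ee_pos: [0.4602, 0.3802, 0.0563]
tcp_rot: [180.0, 0.1, -147.9]
wrist_force: [1.4, -1.3, 4.0]
opening: 0.0331
grasp_force: 40.2
```

Request:
servo_tool(moves=[[0,0,0,0],[0,0,0,0],[0,0,0,0],[0,0,0,0],[0,0,0,0]], claw=0.3)

```text
time: 23.1
ee_pos: [0.4593, 0.38, 0.0549]
tcp_rot: [180.0, 0.0, -147.8]
wrist_force: [-0.4, -0.3, 0.3]
opening: 0.0598
grasp_force: 0.0
```

Request:
servo_tool(moves=[[0,0,2,0],[0,0,5,0],[0,0,9,0],[0,0,13,0],[0,0,14,0],[-12,-15,16,0],[-12,-25,16,0],[-12,-35,16,0],[-12,-35,16,0],[-12,-35,16,0],[-12,-35,16,0],[-12,-35,16,0],[-12,-35,16,0],[-12,-35,16,0],[-12,-35,16,0]])

```text
time: 24.35
ee_pos: [0.3378, 0.0248, 0.2159]
tcp_rot: [-179.9, 0.0, -148.2]
wrist_force: [0.2, 1.0, 1.1]
opening: 0.0595
grasp_force: 0.0
```

```bash
python3 m2.py 7
python3 - <<'E'
from h import *
im=cv2.imread('pics/top7.png'); s=cv2.imread('pics/side7.png')
a=cv2.resize(im[180:270,95:275],(400,200*1),interpolation=2); a=cv2.resize(im[170:270,95:275],(400,222),interpolation=2)
b=cv2.resize(s[180:300,150:310],(400,300),interpolation=2)
a=np.vstack([a,np.zeros((78,400,3),'u1')]); cv2.imwrite('pics/crop8.png',np.hstack([a,b]))
hsv=cv2.cvtColor(im,cv2.COLOR_BGR2HSV)
def big(h,box):
    m=cv2.inRange(h,(0,120,40),(6,255,255)); k=np.zeros_like(m);x0,y0,x1,y1=box;k[y0:y1,x0:x1]=m[y0:y1,x0:x1]
    c=max(cv2.findContours(k,0,2)[0],key=cv2.contourArea); return cv2.boundingRect(c),np.round(cv2.fitEllipse(cv2.convexHull(c))[0],2)
print(big(hsv,(195,170,280,260)), big(cv2.cvtColor(s,cv2.COLOR_BGR2HSV),(215,190,320,275)))
for X,Y in((.518,.102),(.515,.1)):
  for z,r in((0,.077),(.055,.077),(.106,.012)):
    P=[[X+r*np.cos(t),Y+r*np.sin(t),z] for t in np.linspace(0,6.28,60)]
    for n in('top','side'):
        q=np.array([proj(n,p) for p in P]); print(X,n,z,q.min(0).round(1),q.max(0).round(1))
E
```

```text
blue top [117.7 231.5 142. ] [462.6 382.6 108. ]
blue top [148.3 213.4 139.5] [508.2 311.3 108. ]
blue side [array([203., 246., 243.]), array([208., 227., 202.])]
or top [141.4 237.7 140. ] [448.9 324.6 108. ]
or top [125.1 208.1 138. ] [520.1 368.6 108. ]
or side [array([181., 236., 242.]), array([231., 236., 257.]), array([446.,  95.,  66.])]
24.45 [0.33932433 0.02867107 0.21531441] [  4.8 -22.7 -11.6 101.    0.  -27.1]
((211, 226, 28, 17), array([225.33, 232.84])) ((227, 211, 69, 48), array([262.75, 232.74]))
0.518 top 0 [209.4 188.4] [268.2 246.8]
0.518 side 0 [226.6 233.5] [295.5 262.2]
0.518 top 0.055 [206.3 184.2] [267.5 244.8]
0.518 side 0.055 [226.4 212. ] [296.5 238. ]
0.518 top 0.106 [230.  206.3] [239.9 216. ]
0.518 side 0.106 [256.4 200.4] [267.5 203.9]
0.515 top 0 [210.1 189.6] [268.9 247.9]
0.515 side 0 [228.3 233.5] [297.1 262.2]
0.515 top 0.055 [207.  185.4] [268.2 246. ]
0.515 side 0.055 [228. 212.] [298.2 237.9]
0.515 top 0.106 [230.8 207.5] [240.7 217.3]
0.515 side 0.106 [258.  200.4] [269.1 203.9]
```

View pics/crop8.png

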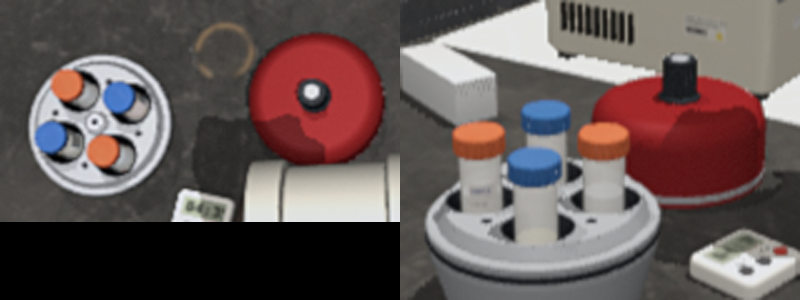

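All four tubes are down with matching colours facing each other. The lid centre is at (0.517, 0.102). I grip the knob.

Request:
servo_tool(moves=[[17.7,7.4,0,0],[17.7,7.4,0,0],[17.7,7.4,0,0],[17.7,7.4,0,0],[17.7,7.4,0,0],[17.7,7.4,0,0],[17.7,7.4,-4,0],[17.7,7.4,-8,0],[17.7,7.4,-11,0],[17.7,7.4,-13.5,0],[17.7,7.4,-15.5,0],[17.7,7.4,-17.2,0],[17.7,7.4,-17.2,0],[17.7,7.4,-17.2,0]], claw=0)

```text
time: 25.62
ee_pos: [0.5154, 0.1051, 0.0423]
tcp_rot: [180.0, -0.1, -147.7]
wrist_force: [-0.5, -0.1, 0.3]
opening: 0.0854
grasp_force: 0.0
```

Request:
servo_tool(moves=[[0,0,0,0],[0,0,0,0],[0,0,0,0],[0,0,0,0],[0,0,0,0],[0,0,0,0],[0,0,0,0],[0,0,0,0]], claw=1, force=60)

```text
time: 26.28
ee_pos: [0.5169, 0.104, 0.0439]
tcp_rot: [-180.0, 0.1, -147.9]
wrist_force: [-0.3, 0.8, 5.7]
opening: 0.0278
grasp_force: 59.5
```

Request:
servo_tool(moves=[[0,0,2,0],[0,0,5,0],[0,0,8,0],[0,0,11,0],[0,0,14,0],[0,0,17,0],[-0.4,2.4,18,0],[-0.8,5.5,18,0],[-1.2,8.5,18,0],[-1.7,11.5,18,0],[-2.1,14.5,18,0],[-2.5,17.5,18,0],[-2.9,20.5,18,0],[-3.3,23,18,0],[-3.5,24,18,0],[-3.5,24,18,0],[-3.5,24,18,0],[-3.5,24,18,0],[-3.5,24,18,0]])

```text
time: 27.87
ee_pos: [0.4816, 0.3428, 0.223]
tcp_rot: [-180.0, 0.0, -147.9]
wrist_force: [-0.1, 0.2, -2.7]
opening: 0.0285
grasp_force: 60.1
```

Run:
```python
from h import *
o=get_obs(); print(o['ee_pos'],o['opening'])
s=snap('side','side8.png'); cv2.imwrite('pics/crop9.png',cv2.resize(s[100:310,100:320],(628,600),interpolation=2)[:,:,::-1])
h=cv2.cvtColor(s,cv2.COLOR_RGB2HSV); m=cv2.inRange(h,(0,120,40),(6,255,255))
c=max(cv2.findContours(m[:, :330].copy(),0,2)[0],key=cv2.contourArea); print(cv2.boundingRect(c))
X,Y=.4825,.342
for z in(.179,.234):
    q=np.array([proj('side',[X+.077*np.cos(t),Y+.077*np.sin(t),z]) for t in np.linspace(0,6.28,90)]); print(z,q.min(0).round(1),q.max(0).round(1))
```

```text
[0.48161285 0.34280536 0.22304057] 0.028459501338470805
(155, 155, 97, 59)
0.179 [156.9 189.2] [252.7 220.2]
0.234 [154.7 159.2] [253.  184.4]
```

View pics/crop9.png

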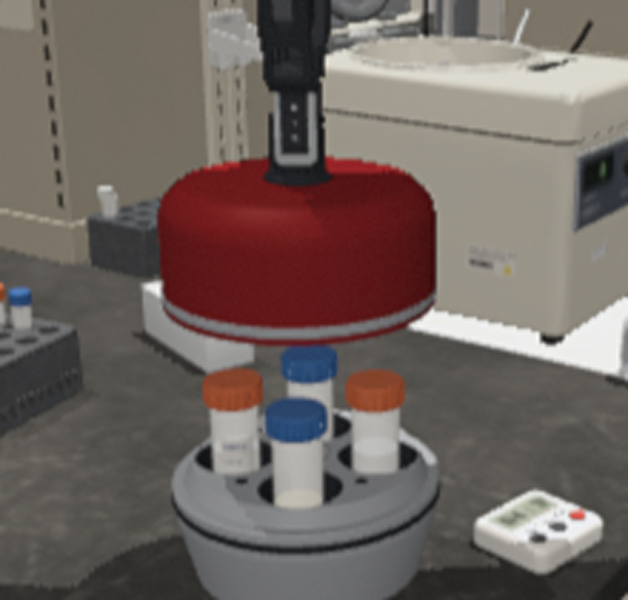

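The lid hangs level over the rotor; its mid column is 203.5 against 203.9 expected. I lower it gently.

Request:
servo_tool(moves=[[0,0,-1.5,0],[0,0,-3,0],[0,0,-4.5,0],[0,0,-6,0],[0,0,-7,0],[0,0,-8,0],[0,0,-8.7,0],[0,0,-9.3,0],[0,0,-9.8,0],[0,0,-10.2,0],[0,0,-10.5,0],[0,0,-10.5,0]])

```text
time: 28.92
ee_pos: [0.4811, 0.3439, 0.1174]
tcp_rot: [-180.0, -0.0, -147.8]
wrist_force: [0.3, -0.7, -3.5]
opening: 0.028
grasp_force: 60.2
```

Request:
servo_tool(moves=[[0,0,-0.2,0],[0,0,-0.4,0],[0,0,-0.5,0],[0,0,-0.5,0],[0,0,-0.5,0]])

```text
time: 29.33
ee_pos: [0.4814, 0.3443, 0.1139]
tcp_rot: [180.0, 0.1, -147.8]
wrist_force: [-3.0, 0.9, 5.2]
opening: 0.0278
grasp_force: 60.9
```

Contact at exactly the expected seating height. I release, raise and retreat.

Request:
servo_tool(moves=[[0,0,0,0],[0,0,0,0],[0,0,0,0],[0,0,0,0],[0,0,0,0],[0,0,0,0]], claw=0.2)

```text
time: 29.83
ee_pos: [0.4813, 0.3439, 0.1128]
tcp_rot: [-180.0, -0.0, -147.9]
wrist_force: [-0.0, 0.2, 0.7]
opening: 0.0683
grasp_force: 0.0
```

Request:
servo_tool(moves=[[0,0,2,0],[0,0,5,0],[0,0,9,0],[0,0,12,0],[-10,-14,12,0],[-13,-28,12,0],[-13,-32,12,0],[-13,-32,12,0],[-13,-32,12,0],[-13,-32,12,0],[-13,-32,12,0],[-13,-32,12,0],[-13,-32,12,0]])

```text
time: 30.92
ee_pos: [0.3494, 0.0207, 0.2336]
tcp_rot: [-179.9, 0.0, -148.0]
wrist_force: [-0.7, 0.9, 0.0]
opening: 0.0686
grasp_force: 0.0
```

Run:
```python
from h import *
s=snap('side','side9.png'); t=snap('top','top9.png')
a=cv2.resize(s[150:320,110:310],(470,400),interpolation=2); b=cv2.resize(t[170:280,80:170],(327,400),interpolation=2)
cv2.imwrite('pics/crop10.png',np.hstack([a,b])[:,:,::-1])
h=cv2.cvtColor(s,cv2.COLOR_RGB2HSV); m=cv2.inRange(h,(0,120,40),(6,255,255))
c=max(cv2.findContours(m[:, :330].copy(),0,2)[0],key=cv2.contourArea); print(cv2.boundingRect(c))
for z in(.07,.125):
    q=np.array([proj('side',[.4825+.077*np.cos(t),.342+.077*np.sin(t),z]) for t in np.linspace(0,6.28,90)]); print(z,q.min(0).round(1),q.max(0).round(1))
```

```text
(159, 214, 93, 67)
0.07 [161.  244.8] [252.2 285.6]
0.125 [159.  217.4] [252.4 253.4]
```

View pics/crop10.png

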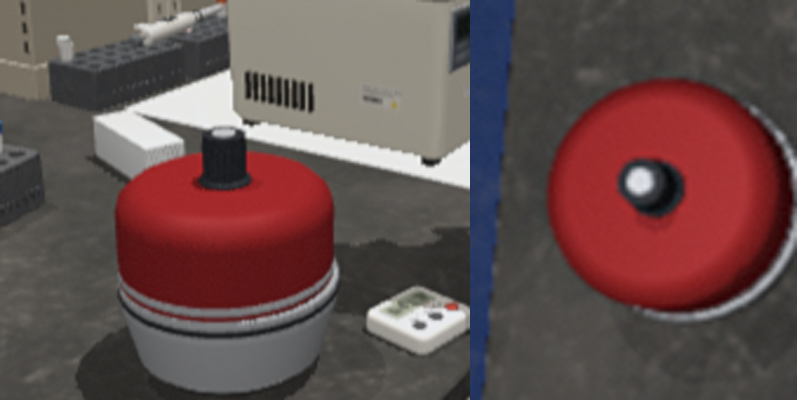

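The lid sits level and evenly all round, and the TCP height rose exactly 70 mm from table to seat. I hand it in.

```bash
python3 -c "
from workcell import *
print(job_done())"
```

```text
the job is handed in; nothing more can be done
None
```

The rotor is loaded with each colour facing its match and the red lid seated level on the ledge, and I handed the job in at about 31 s. On the first try for the orange tube the fingers closed on its cap with about 18 N, but it stayed upright where it stood; I did not re-check the stain bottle at the end, but nothing was carried low near it.

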